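# Draw the red marker out of the hooded marker rack

## Robot

A 7-joint arm with a two-finger parallel gripper is mounted at the origin on a cart in front of the work surface, level with it; the furniture and walls round the work are solid. World frame = base frame: x ahead of the robot, y to its left, z up, the work surface at z = 0. Lengths are in m, angles in rad, forces in N, time in s.
With the tool pointing down it reaches from about 0.375 to 0.925 m from the base axis. Payload 3.1 kg.
Tool frame: the origin (TCP) lies on the centre line of the jaws, within the pads' length; the fingertips stand 25 mm ahead of it and the grasp point (between the pads) lies 6 mm ahead of it (tip_extent is the distance from the TCP to the fingertips, in m); z points along the fingers, y is the line along which they close (so a half turn about z gives the same grasp; the last joint's range is limited). The gripper opens to 85 mm and grips with 20 to 120 N. Pads are 22 mm wide; open, the fingers measure 114 mm over their backs; the gripper's body (76 mm by 85 mm) begins 54 mm behind the grasp point. The pads swing forward as they close: fully open they stand 13 mm farther back than shut.
Start: joints at [-1.207, 0.383, 0.044, 1.598, -0.018, 1.161, -0.05], TCP at [0.29, 0.582, 0.256] pointing down, gripper open.
Joint ranges: [-2.61, 2.61], [-0.41, 2.15], [-1.48, 1.57], [0, 2.5], [-1.57, 4.71], [0.05, 1.97], [-2.85, 2.85]. Speed limits (rad/s): [2.79, 2.79, 3.14, 3.14, 3.14, 3.14, 3.14].

## Interface

Orientations are given as a unit quaternion [x, y, z, w].
In Python, from bench import get_obs, get_image, hand_in, tip_extent gives the robot as it stands.
- The arm moves only by the shell command python3 -m pendant 'ROWS'. ROWS is JSON, a list of rows, each a list of 7 numbers: the shift along the tool's x, y, z in m, then the turn, a rotation vector about the tool's x, y, z in rad, then the opening in per cent of the stroke, from 0 (shut) to 100 (fully open). A call has 1 to 5 rows; each row shifts and turns the commanded pose from where the row before left it, along the tool's axes as they then stand; what a row does not reach is not made up. A row lasts 1/12 s, in which the tool goes at most 41.7 mm and 7.16 degrees, less where a joint would pass 70% of its speed; a pose out of reach is approached as far as the arm can. A call is refused whole if a number of a shift passes 0.0417 or a number of a turn 0.125, either way. A call with a gripper value outside its range is refused whole. The fingers move at their own pace and stop on an object; the grip force is fixed at half the most. Time passes only in rows, so rows that do not move let the fingers close. It gives the time, the measured TCP pose, the force, the opening and the grip force at its end, in the units of the state.
- get_obs(): the state, without advancing time (a new reading comes with each control period).
- get_image(name): name is "scene" or "top" or "wrist"; returns a dict with "image" (420x560x3 uint8, blue, green, red), "range_z" (420x560 float32, m along the optical axis (not along the pixel's ray), 0 where there is no reading), "intrinsics" (3x3 intrinsics, pixels), "cam_to_world" (4x4, takes a point from camera to world coordinates); the wrist camera has in their place "T_tool_cam" (4x4, takes a point from camera to tool coordinates, whose origin is the TCP and whose axes are the flange's). Camera axes: x right, y down, z forward; pixel columns grow to the right and rows downward; lengths in m; the calibration is good to about 2 mm. A picture is of the moment at which its call begins: read the wrist's pose just before it.
- hand_in(): hands the job in; it is judged then, once.
The state is a dict: "t": time; "q": joint angles; "joint_velocities": joint speeds; "effort": joint torques, N m; "position": TCP position; "tool_rot": TCP orientation; "ft_force": force on the tool from outside, world axes, zero at the start; "torque": the same for the moment, N m; "grip_width": opening from 0.0 (shut) to 1.0 (fully open); "grasp_force": force on a finger pad.
Only numpy, scipy, OpenCV 4.12 (cv2) and the standard library are available. Lean on these libraries where they do the work, as an engineer would, in place of code of your own. Each camera call takes 0.05 s, during which the arm holds its last target. There are 200 camera calls.

## Task

The red marker lies in the small two-lane marker rack, its rear end under the rack's hood and its front end behind the raised lip. Lift its front end over the lip, draw it out endwise from under the hood, and lay it flat in the middle of the green mat, along the mat's long side. Leave the blue marker in its place in the rack.

Things in the scene. Friction and masses are not known exactly. Their poses are not given: they have to be found in the camera images.
- red_marker_mid (a point): centre, half-way up, of the red felt marker: a bar 130 mm long, 15 mm wide, 15.5 mm high, about 20 g, with flat sides (it does not roll). Its long axis is the point's y axis; +y points to its front end, at the rack's lip at the start; z points up. It starts in either lane of the rack.
- red_marker_front (a point): middle of the lower edge of the red marker's front end, 65 mm along +y from its centre.
- red_marker_rear (a point): middle of the lower edge of the red marker's rear end, under the hood at the start, 65 mm along -y from its centre.
- blue_marker_mid (a point): centre, half-way up, of the white marker with a blue cap, same size as the red one, lying in the other lane with its blue cap to the front; its long axis is y, +y towards the hood. It must stay there.
- rack: marker rack fixed to the bench, 150 mm long (x), 124 mm wide (y); origin at the centre of its underside, z up. Two lanes along x at y = +32 and -32 mm, a marker in each, on the white floor whose top is at z = 4 mm. Its front is at -x: there a lip across the whole width (x = -75 to -70 mm) stands up to z = 16 mm. From x = -70 to +25 mm the lanes are open above and at the sides.
- hood_mouth (a point): middle of the lower front edge of the rack's grey hood roof (rack x = +25, y = 0, z = 28 mm). The hood covers rack x = +25 to +75 mm, top at z = 32 mm, each lane 22 mm wide in it and closed at x = +70 mm. Its ceiling is 8.5 mm above a lying marker, so tilt: front end up 16 mm (7 degrees) with the rear end down, then draw about 55 mm along the marker's own rising axis.
- mat: green mat fixed to the bench, 100 mm (x) x 150 mm (y), 4 mm thick; origin at the centre of its underside, so its top is at z = 4 mm.

How it is judged:
By the outcome, as a careful person would: the job done as asked, in the order asked, and still so for the second after the job is handed in, with the robot touching nothing.
It also fails if it takes over 43 s, if anything falls off the work surface, if the arm or the gripper's body presses on something with over 40 N, if the wrist force passes 120 N, or if a joint passes its speed limit or range.

## Working session

There is one attempt and no reset: what is moved stays moved. The work goes in short steps, Python scripts to look and compute and a shell command to move; the robot and the scene stay as the last step left them, time stands still between calls to the robot, and variables do not carry over. Pictures are saved under pics/ and viewed, at most 10 in all, crops included, and the job is handed in when it is done.

```bash
mkdir -p pics; ls; cat > h.py <<'E'
import numpy as np,cv2
from bench import get_obs,get_image,tip_extent
from scipy.spatial.transform import Rotation as R
def cam(name):
    o=get_obs(); d=get_image(name)
    if name=="wrist":
        T=np.eye(4);T[:3,:3]=R.from_quat(o["tool_rot"]).as_matrix();T[:3,3]=o["position"]
        d["cam_to_world"]=T@d["T_tool_cam"]
    return d
def ray(d,u,v):
    r=np.linalg.inv(d["intrinsics"])@np.array([u,v,1.]);T=d["cam_to_world"]
    return T[:3,3],T[:3,:3]@r
def onz(d,u,v,z):
    c,r=ray(d,u,v);return c+r*(z-c[2])/r[2]
def depthpt(d,u,v):
    c,r=ray(d,u,v);return c+r*d["range_z"][int(v),int(u)]
def cloud(d):
    v,u=np.mgrid[:420,:560];K=d["intrinsics"];z=d["range_z"]
    p=np.stack([(u-K[0,2])/K[0,0]*z,(v-K[1,2])/K[1,1]*z,z],-1)
    return p@d["cam_to_world"][:3,:3].T+d["cam_to_world"][:3,3]
def masks(d):
    h=cv2.cvtColor(d["image"],cv2.COLOR_BGR2HSV);H,S,V=cv2.split(h)
    return dict(red=((H<8)|(H>172))&(S>120)&(V>60),blue=(H>100)&(H<130)&(S>120)&(V>50),green=(H>40)&(H<90)&(S>80)&(V>40))
E
python3 - <<'E'
from h import *
o=get_obs();print({k:np.round(v,3) for k,v in o.items()},tip_extent)
ims=[]
for n in("scene","top","wrist"):
    d=cam(n);ims.append(d["image"]);C=cloud(d)
    print(n,np.round(d["cam_to_world"],3).tolist(),np.round(d["intrinsics"][0],1))
    for k,m in masks(d).items():
        N,L,st,ce=cv2.connectedComponentsWithStats(m.astype(np.uint8))
        for i in range(1,N):
            if st[i,4]>60: print(k,st[i],ce[i].round(),np.round(np.median(C[L==i],0),3))
cv2.imwrite("pics/a.png",cv2.resize(np.vstack([np.hstack(ims[:2]),np.hstack([ims[2],ims[2]*0])]),(800,600)))
E
```

```text
pics
{'t': np.float64(0.0), 'q': array([-1.207,  0.384,  0.044,  1.6  , -0.018,  1.161, -0.05 ]), 'joint_velocities': array([-0.   ,  0.001, -0.   , -0.   , -0.001, -0.002, -0.001]), 'effort': array([-0.0000e+00, -4.3345e+01,  1.0250e+00, -2.4952e+01,  1.1000e-02,
        1.1000e-02,  0.0000e+00]), 'position': array([0.289, 0.581, 0.255]), 'tool_rot': array([ 0.229,  0.973, -0.001, -0.   ]), 'ft_force': array([ 0.212,  0.595, -0.515]), 'torque': array([-0.051, -0.049, -0.065]), 'grasp_force': np.float64(0.0), 'grip_width': np.float64(1.001)} 0.025
scene [[-0.876, -0.174, 0.45, 0.07], [-0.482, 0.36, -0.799, 0.513], [-0.024, -0.916, -0.399, 0.416], [0.0, 0.0, 0.0, 1.0]] [504.    0.  284.8]
red [426 113  27  10  91] [440. 118.] [ 0.452 -1.291  0.011]
red [374 156  22  13 250] [385. 162.] [ 0.405 -0.546  0.07 ]
red [256 239  50  18 395] [280. 248.] [ 0.462 -0.163  0.015]
blue [   72    10   178   120 13855] [165.  55.] [ 0.896 -0.412  0.305]
blue [274 166  27  20 203] [287. 175.] [ 0.634 -0.508  0.016]
blue [ 159  184   88   48 2543] [196. 207.] [ 0.659 -0.182  0.039]
blue [265 262  27  
[... 443 characters left out ...]
 [242 208  12  54 397] [248. 234.] [ 0.464 -0.168  0.018]
red [477 240  34  33 870] [494. 256.] [ 0.41  -0.558  0.072]
blue [251   7  12 118 553] [255.  64.] [ 0.784 -0.185  0.005]
blue [491 105  18  13  71] [500. 113.] [ 0.638 -0.594  0.087]
blue [209 241   8  26 158] [212. 253.] [ 0.433 -0.107  0.019]
green [547  22  13  62 413] [555.  43.] [ 0.758 -0.684  0.094]
green [540  31  20 101 234] [550.  80.] [ 0.7   -0.682  0.069]
green [ 297  233  100   80 5195] [346. 272.] [ 0.395 -0.332  0.005]
wrist [[0.445, 0.851, 0.278, 0.217], [0.895, -0.422, -0.142, 0.617], [-0.003, 0.312, -0.95, 0.374], [0.0, 0.0, 0.0, 1.0]] [322.7   0.  279.7]
green [118 298  17  21 202] [126. 308.] [0.345 0.329 0.014]
```

View pics/a.png

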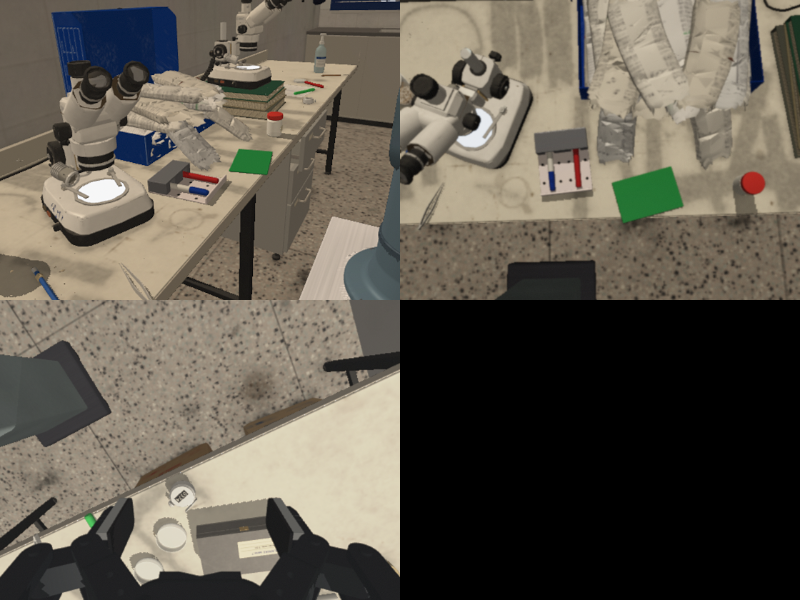

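The top view (shown at 0.71 scale) has the rack at about (563,165), with the red marker in its right lane and the blue one in its left. The mat is at (648,194), the microscope is left of the rack, and the sleeves of a jacket hang behind it. Next I measure the lane directions and the obstacle heights.

```bash
cat > m.py <<'E'
from h import *
def biggest(m,box):
    m=m.astype(np.uint8).copy();k=np.zeros_like(m);x,y,w,h=box;k[y:y+h,x:x+w]=m[y:y+h,x:x+w]
    c=max(cv2.findContours(k,0,1)[0],key=cv2.contourArea);return c,cv2.minAreaRect(c)
E
python3 - <<'E'
from m import *
t=cam("top");s=cam("scene")
T=masks(t);S=masks(s)
for k,bt,bs in(("red",(230,190,40,90),(245,230,70,40)),("blue",(200,230,25,45),(258,255,40,25)),("green",(290,220,115,100),(310,200,80,50))):
    c,r=biggest(T[k],bt);z={"green":.004}.get(k,.0195)
    P=np.array([onz(t,u,v,z) for u,v in cv2.boxPoints(r)]);print(k,"top corners",P[:,:2].round(4).tolist(),"c",P.mean(0).round(4))
    c2,r2=biggest(S[k],bs); Q=np.array([onz(s,*q[0],z) for q in c2]);R2=cv2.minAreaRect(Q[:,:2].astype(np.float32))
    print("  scene",np.round(cv2.boxPoints(R2),4).tolist(),np.round(R2[0],4))
    # two-view height: triangulate mask centroids
    a=c.reshape(-1,2).mean(0);m1=cv2.moments(c);m2=cv2.moments(c2)
    c0,r0=ray(t,m1["m10"]/m1["m00"],m1["m01"]/m1["m00"]);c1,r1=ray(s,m2["m10"]/m2["m00"],m2["m01"]/m2["m00"])
    x=np.linalg.lstsq(np.c_[r0,-r1],c1-c0,rcond=None)[0];print("  tri",(c0+x[0]*r0).round(4),(c1+x[1]*r1).round(4))
C=np.vstack([cloud(t).reshape(-1,3)[t["range_z"].ravel()>0],cloud(s).reshape(-1,3)[s["range_z"].ravel()>0]])
print("heights cm; rows x .25...75 step .05; cols y .6..-.5 step .1")
for x in np.arange(.2,.8,.05):
    print("%.2f"%x,[int(100*max([-.01,*C[(abs(C[:,0]-x-.025)<.025)&(abs(C[:,1]-y-.025)<.025),2]])) for y in np.arange(.6,-.5,-.05)])
cv2.imwrite("pics/b.png",cv2.resize(t["image"][150:330,160:420],(780,540),interpolation=cv2.INTER_CUBIC))
E
```

```text
red top corners [[0.5085, -0.1581], [0.509, -0.1711], [0.4177, -0.1763], [0.4171, -0.1635]] c [ 0.4631 -0.1673  0.0195]
  scene [[0.40689998865127563, -0.14079999923706055], [0.4075999855995178, -0.1696999967098236], [0.5128999948501587, -0.1673000007867813], [0.5123000144958496, -0.13830000162124634]] [ 0.4599 -0.154 ]
  tri [ 0.4644 -0.167   0.0122] [ 0.4645 -0.1669  0.0122]
blue top corners [[0.4537, -0.1008], [0.454, -0.1116], [0.4113, -0.1137], [0.411, -0.1029]] c [ 0.4325 -0.1072  0.0195]
  scene [[0.4023999869823456, -0.08500000089406967], [0.40450000762939453, -0.10920000076293945], [0.4535999894142151, -0.10480000078678131], [0.4514000117778778, -0.08060000091791153]] [ 0.428  -0.0949]
  tri [ 0.4342 -0.1062  0.0119] [ 0.4343 -0.1061  0.0119]
green top corners [[0.4257, -0.2473], [0.4631, -0.3953], [0.3648, -0.4166], [0.3286, -0.2714]] c [ 0.3956 -0.3326  0.004 ]
  scene [[0.32749998569488525, -0.26649999618530273], [0.3643999993801117, -0.4172999858856201], [0.4609000086784363, -0.3937000036239624], [0.42410001158714294, -0.24289999902248383]] [ 0.3942 -0.3301]
  tri [ 0.39
[... 524 characters left out ...]
0, 0, 0, 0]
0.45 [-1, -1, -1, -1, -1, -1, -1, 0, 0, 33, 33, 31, 29, 5, 3, 2, 2, 3, 4, 3, 0, 2]
0.50 [-1, -1, -1, -1, -1, -1, 0, 0, 1, 28, 29, 32, 28, 7, 3, 3, 3, 7, 8, 16, 13, 14]
0.55 [-1, -1, -1, -1, -1, -1, 0, 0, 0, 6, 26, 32, 32, 8, 3, 3, 13, 15, 15, 17, 17, 17]
0.60 [-1, -1, -1, -1, -1, -1, -1, 5, 10, 3, 12, 25, 23, 16, 6, 0, 14, 15, 18, 18, 18, 17]
0.65 [-1, -1, -1, -1, -1, -1, -1, 4, 10, 0, 6, 16, 23, 16, 6, 0, 9, 15, 18, 18, 18, 18]
0.70 [-1, -1, -1, -1, -1, -1, -1, 0, 0, 0, 3, 6, 12, 12, 0, 0, 9, 15, 19, 19, 18, 18]
0.75 [-1, -1, -1, -1, -1, -1, -1, 0, 0, 0, 0, 0, 0, 0, 0, 0, 36, 17, 19, 19, 18, 19]
0.80 [-1, -1, -1, -1, -1, -1, -1, 0, 0, 0, 0, 0, 0, 0, 0, 0, 39, 39, 38, 38, 39, 38]
```

View pics/b.png

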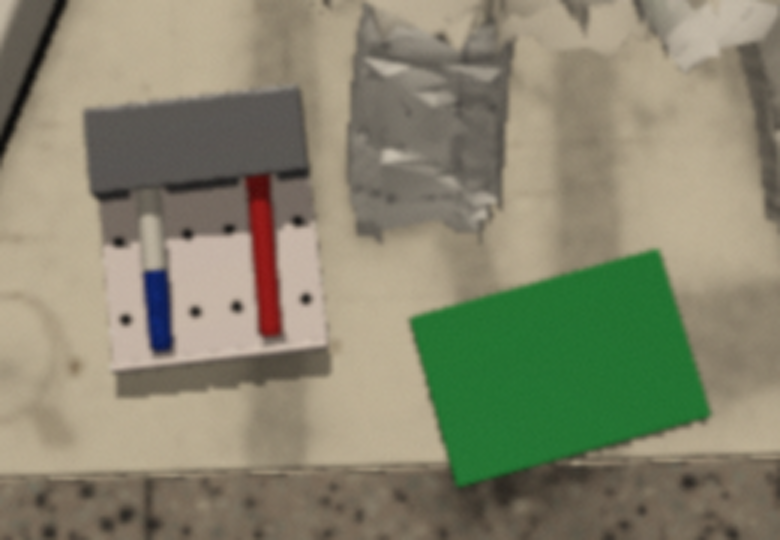

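The crop shows the red marker from (258,178) to (268,337), the rack front edge at about y=360, and the mat with clear bench around it. The microscope is up to 0.33 m high and stands in between, so I go up first and pass over in front of it.

```bash
python3 -m pendant '[[0,0,-0.04,0,0,0,60],[0,0,-0.04,0,0,0,60],[0,0,-0.04,0,0,0,60],[0,0,-0.04,0,0,0,60],[0,0,-0.04,0,0,0,60]]'
python3 -m pendant '[[-0.023,-0.032,0,0,0,0,60],[-0.023,-0.032,0,0,0,0,60],[-0.023,-0.032,0,0,0,0,60],[-0.023,-0.032,0,0,0,0,60],[-0.023,-0.032,0,0,0,0,60]]'
python3 -c "
from h import *
print({k:np.round(v,3).tolist() for k,v in get_obs().items() if k in('t','position','tool_rot','q')})"
```

```text
t: 0.67
position: [0.2895, 0.5815, 0.4581]
tool_rot: [0.229, 0.973, -0.0, -0.0]
ft_force: [-0.4, 0.6, -0.7]
grip_width: 0.598
grasp_force: 0.0
t: 1.08
position: [0.3213, 0.3855, 0.4561]
tool_rot: [0.229, 0.973, 0.0, -0.0]
ft_force: [1.1, 0.4, 0.4]
grip_width: 0.598
grasp_force: 0.0
{'t': 1.083, 'q': [-1.084, -0.016, 0.125, 1.66, 0.002, 1.498, 0.149], 'position': [0.321, 0.385, 0.456], 'tool_rot': [0.229, 0.973, 0.0, -0.0]}
```

```bash
python3 -m pendant '[[-0.023,-0.032,0,0,0,0,60],[-0.023,-0.032,0,0,0,0,60],[-0.023,-0.032,0,0,0,0,60],[-0.023,-0.032,0,0,0,0,60],[-0.023,-0.032,0,0,0,0,60]]' | head -2
python3 -m pendant '[[-0.023,-0.032,0,0,0,0,60],[-0.023,-0.032,0,0,0,0,60],[-0.023,-0.032,0,0,0,0,60],[-0.023,-0.032,0,0,0,0,60],[-0.023,-0.032,0,0,0,0,60]]'
python3 -c "
from h import *
print({k:np.round(v,3).tolist() for k,v in get_obs().items() if k in('t','position','tool_rot','q')})"
```

```text
t: 1.5
position: [0.3529, 0.1908, 0.4562]
t: 1.92
position: [0.3843, -0.0038, 0.4562]
tool_rot: [0.229, 0.973, 0.001, 0.0]
ft_force: [1.2, 0.7, 0.1]
grip_width: 0.603
grasp_force: 0.0
{'t': 1.917, 'q': [-0.807, -0.36, 0.526, 1.889, 0.177, 1.566, 0.8], 'position': [0.384, -0.004, 0.456], 'tool_rot': [0.229, 0.973, 0.001, 0.0]}
```

```bash
python3 -m pendant '[[-0.023,-0.025,0,0,0,0,60],[-0.023,-0.025,0,0,0,0,60],[-0.023,-0.025,0,0,0,0,60],[-0.023,-0.025,0,0,0,0,60],[-0.023,-0.025,0,0,0,0,60]]' | head -2
python3 -m pendant '[[0,0,0.04,0,0,-0.104,60],[0,0,0.04,0,0,-0.104,60],[0,0,0.04,0,0,-0.104,60],[0,0,0.04,0,0,-0.104,60],[0,0,0.04,0,0,-0.104,60]]'
python3 -m pendant '[[0,0,0.02,0,0,0,60],[0,0,0,0,0,0,60]]'
cat > w.py <<'E'
from m import *
import sys
o=get_obs();print({k:np.round(v,4).tolist() for k,v in o.items() if k in('t','position','tool_rot','q')})
M=R.from_quat(o["tool_rot"]).as_matrix();print("tool y ang",np.degrees(np.arctan2(M[1,1],M[0,1])))
w=cam("wrist");cv2.imwrite(sys.argv[1],w["image"])
for k,z in(("red",.0195),("blue",.0195),("green",.004)):
    try:c,r=biggest(masks(w)[k],(0,0,560,420))
    except ValueError: continue
    P=np.array([onz(w,*q,z) for q in cv2.boxPoints(r)]);print(k,"px",np.round(cv2.boxPoints(r)).tolist(),P[:,:2].round(4).tolist(),P.mean(0).round(4))
E
python3 w.py pics/c.png
```

```text
t: 2.33
position: [0.4316, -0.1667, 0.4563]
t: 2.75
position: [0.4311, -0.1644, 0.2571]
tool_rot: [-0.028, 1.0, 0.002, 0.001]
ft_force: [0.8, 0.5, -0.5]
grip_width: 0.599
grasp_force: 0.0
t: 2.92
position: [0.4279, -0.1632, 0.2346]
tool_rot: [-0.025, 1.0, -0.001, -0.006]
ft_force: [-0.9, 1.4, -0.6]
grip_width: 0.597
grasp_force: 0.0
{'t': 2.9167, 'q': [-0.9603, 0.0358, 1.2819, 2.0977, -0.0337, 1.0441, 1.96], 'position': [0.4279, -0.1632, 0.2346], 'tool_rot': [-0.0252, 0.9997, -0.0007, -0.0057]}
tool y ang 92.89181003206618
red px [[268.0, 180.0], [280.0, 180.0], [282.0, 263.0], [270.0, 263.0]] [[0.416, -0.1763], [0.4151, -0.1642], [0.5108, -0.1572], [0.5118, -0.1703]] [ 0.4634 -0.167   0.0195]
blue px [[214.0, 343.0], [257.0, 343.0], [257.0, 379.0], [214.0, 379.0]] [[0.6243, -0.2353], [0.6216, -0.1819], [0.6774, -0.1803], [0.6803, -0.2359]] [ 0.6509 -0.2084  0.0195]
green px [[40.0, 117.0], [182.0, 87.0], [203.0, 182.0], [60.0, 213.0]] [[0.3646, -0.4158], [0.328, -0.2672], [0.4254, -0.2488], [0.4683, -0.4107]] [ 0.3966 -0.3356  0.004 ]
```

View pics/c.png

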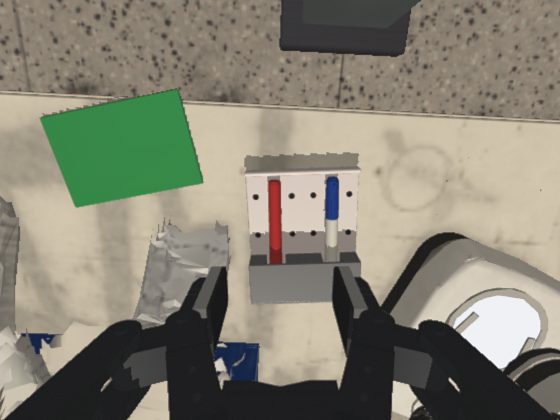

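The wrist view shows the red marker between (274,180) and (276,263), centred between the fingers. The mat is at upper left, and the sleeve is clear of the fingers. I go lower and look again.

```bash
python3 -m pendant '[[-0.007,-0.003,0.025,0,0,0,50],[-0.006,-0.003,0.025,0,0,-0.012,50],[0,0,0.025,0,0,0,50],[0,0,0.025,0,0,0,50],[0,0,0,0,0,0,50]]' 
cat >> w.py <<'E'
t=cam("top");T=masks(t)["red"];W=masks(w)["red"]
def ends(m,box):
    c,r=biggest(m,box);b=cv2.boxPoints(r);e=sorted([(np.linalg.norm(b[i]-b[(i+1)%4]),i) for i in range(4)])[:2]
    return [(b[i]+b[(i+1)%4])/2 for _,i in e]
try:
  for a in ends(T,(230,190,40,90)):
    c0,r0=ray(t,*a);best=None
    for b in ends(W,(0,0,560,420)):
        c1,r1=ray(w,*b);x=np.linalg.lstsq(np.c_[r0,-r1],c1-c0,rcond=None)[0];p,q=c0+x[0]*r0,c1+x[1]*r1
        g=np.linalg.norm(p-q)
        if best is None or g<best[0]: best=(g,(p+q)/2)
    print("tri end",best[0].round(4),best[1].round(4))
except Exception as ex: print(ex)
E
python3 w.py pics/d.png
```

```text
t: 3.38
position: [0.4437, -0.1677, 0.1383]
tool_rot: [-0.032, 0.999, 0.002, -0.003]
ft_force: [-0.7, 0.8, -0.7]
grip_width: 0.5
grasp_force: 0.0
{'t': 3.3833, 'q': [-0.6621, 0.3707, 1.0843, 2.1432, -0.4319, 0.8735, 2.318], 'position': [0.4437, -0.1677, 0.1383], 'tool_rot': [-0.0323, 0.9995, 0.0017, -0.0029]}
tool y ang 93.70298352180335
red px [[270.0, 184.0], [286.0, 184.0], [286.0, 297.0], [270.0, 297.0]] [[0.4161, -0.1764], [0.4153, -0.1644], [0.5121, -0.1576], [0.5129, -0.171]] [ 0.4641 -0.1674  0.0195]
blue px [[347.0, 238.0], [350.0, 180.0], [367.0, 181.0], [364.0, 239.0]] [[0.4554, -0.1132], [0.4094, -0.1166], [0.4093, -0.1038], [0.4554, -0.0997]] [ 0.4324 -0.1083  0.0195]
green px [[-23.0, 82.0], [155.0, 49.0], [180.0, 186.0], [2.0, 218.0]] [[0.3575, -0.3927], [0.3279, -0.2631], [0.4257, -0.2486], [0.4623, -0.3954]] [ 0.3934 -0.325   0.004 ]
tri end 0.011 [ 0.4516 -0.1638 -0.133 ]
tri end 0.0013 [ 0.4183 -0.1697  0.0089]
```

```bash
python3 -m pendant '[[0,-0.001,0.025,0,0,0,50],[0,0,0.025,0,0,0,50],[0,0,0.025,0,0,0,50],[0,0,0,0,0,0,50],[0,0,0,0,0,0,50]]' 
python3 -m pendant '[[0,0,0.01,0,0,0,45],[0,0,0.01,0,0,0,40],[0,0,0.010,0,0,0,35],[0,0,0,0,0,0,35],[0,0,0,0,0,0,35]]' 
python3 w.py pics/d2.png
```

```text
t: 3.9
position: [0.4462, -0.1701, 0.0668]
tool_rot: [-0.032, 0.999, 0.001, 0.0]
ft_force: [-0.0, -1.3, 0.7]
grip_width: 0.5
grasp_force: 0.0
t: 4.32
position: [0.4443, -0.1699, 0.0348]
tool_rot: [-0.032, 0.999, 0.001, -0.001]
ft_force: [0.7, -0.4, 0.7]
grip_width: 0.349
grasp_force: 0.0
{'t': 4.3167, 'q': [-0.4456, 0.5588, 0.8456, 2.1789, -0.6745, 0.6897, 2.5057], 'position': [0.4443, -0.1699, 0.0348], 'tool_rot': [-0.0317, 0.9995, 0.0007, -0.0011]}
tool y ang 93.6341595640924
red px [[269.0, 228.0], [296.0, 228.0], [296.0, 385.0], [269.0, 385.0]] [[0.4139, -0.1766], [0.4132, -0.1647], [0.501, -0.1577], [0.5019, -0.1719]] [ 0.4575 -0.1677  0.0195]
blue px [[391.0, 315.0], [402.0, 221.0], [433.0, 225.0], [421.0, 319.0]] [[0.4551, -0.1151], [0.407, -0.1183], [0.4078, -0.1046], [0.4563, -0.0999]] [ 0.4316 -0.1095  0.0195]
green px [[-41.0, 19.0], [84.0, -3.0], [125.0, 231.0], [0.0, 253.0]] [[0.3373, -0.3069], [0.3265, -0.2556], [0.4257, -0.248], [0.4414, -0.3117]] [ 0.3827 -0.2806  0.004 ]
tri end 0.0028 [ 0.4202 -0.1714  0.0008]
tri end 0.0025 [ 0.4111 -0.173   0.1077]
```

View pics/d2.png

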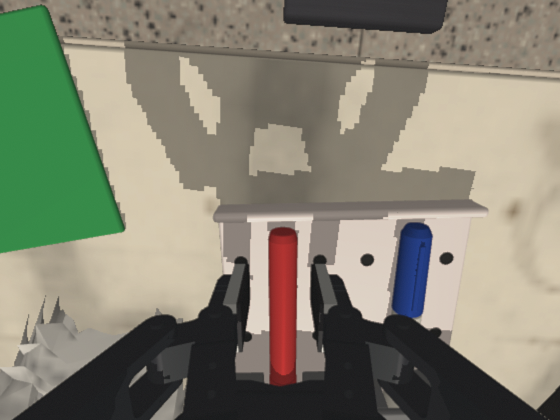

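The red marker (283,230–385) is centred between the pads at about (240,290) and (322,290), and blue is clear at the right. I lower 3 mm and close.

```bash
python3 -m pendant '[[0,0,0.003,0,0,0,30],[0,0,0,0,0,0,10],[0,0,0,0,0,0,0],[0,0,0,0,0,0,0],[0,0,0,0,0,0,0]]' 
python3 -m pendant '[[0,0,0,0,0,0,0],[0,0,0,0,0,0,0]]' 
python3 -c "
from h import *
print({k:np.round(v,4).tolist() for k,v in get_obs().items() if k in('t','position','tool_rot','q','torque')})"
```

```text
t: 4.83
position: [0.4449, -0.1703, 0.0323]
tool_rot: [-0.032, 0.999, 0.0, -0.0]
ft_force: [0.5, -1.5, 1.7]
grip_width: 0.159
grasp_force: 60.5
t: 5.0
position: [0.4449, -0.1703, 0.0323]
tool_rot: [-0.032, 0.999, 0.001, -0.0]
ft_force: [-0.2, -0.1, 1.2]
grip_width: 0.153
grasp_force: 60.6
{'t': 5.0, 'q': [-0.4403, 0.5633, 0.8395, 2.1787, -0.6813, 0.6843, 2.5109], 'position': [0.4449, -0.1703, 0.0323], 'tool_rot': [-0.0316, 0.9995, 0.0005, -0.0003], 'torque': [-0.0616, 0.0193, -0.0235]}
```

```bash
python3 -m pendant '[[-0.001,0,-0.0031,0,0.0305,0,0],[-0.001,0,-0.0031,0,0.0305,0,0],[-0.001,0,-0.0031,0,0.0305,0,0],[-0.001,0,-0.0031,0,0.0305,0,0],[0,0,0,0,0,0,0]]' 
python3 -m pendant '[[0,0,0,0,0,0,0],[0,0,0,0,0,0,0]]' 
python3 w.py pics/e.png|head -2
python3 -c "
from h import *
s=cam('scene')['image'][200:300,220:360];cv2.imwrite('pics/e2.png',cv2.resize(s,(784,560),interpolation=2))"
```

```text
t: 5.42
position: [0.4512, -0.1696, 0.0446]
tool_rot: [-0.033, 0.998, -0.002, -0.061]
ft_force: [0.6, 0.7, 0.4]
grip_width: 0.159
grasp_force: 60.4
t: 5.58
position: [0.4491, -0.1697, 0.0441]
tool_rot: [-0.032, 0.998, -0.001, -0.061]
ft_force: [-0.2, 0.5, 0.3]
grip_width: 0.16
grasp_force: 60.5
{'t': 5.5833, 'q': [-0.4853, 0.6275, 0.89, 2.093, -0.5919, 0.8397, 2.411], 'position': [0.4491, -0.1697, 0.0441], 'tool_rot': [-0.0316, 0.9976, -0.0013, -0.0611]}
tool y ang 93.62539516323838
```

View pics/e2.png

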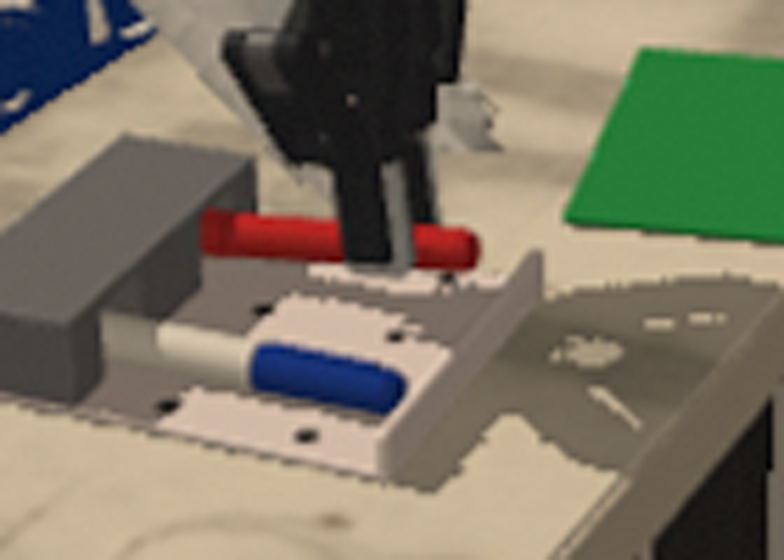

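View pics/e.png

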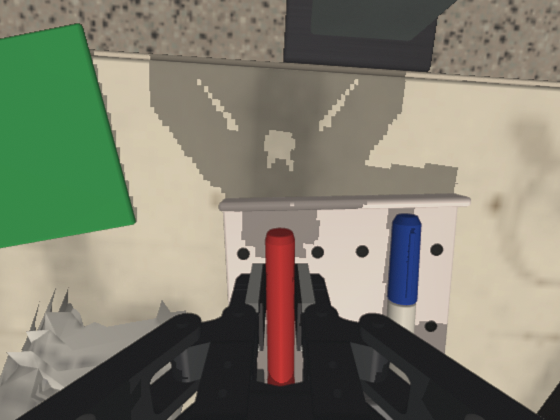

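The marker is gripped and its front is raised, at (465,248) in the scene crop and about level with the lip top. Blue is unmoved. Now I draw it along tool x.

```bash
python3 -m pendant '[[0.008,0,0,0,0,0,0],[0.008,0,0,0,0,0,0],[0.008,0,0,0,0,0,0],[0.008,0,0,0,0,0,0],[0,0,0,0,0,0,0]]' 
python3 -m pendant '[[0.008,0,0,0,0,0,0],[0.008,0,0,0,0,0,0],[0.007,0,0,0,0,0,0],[0.004,0,0,0,0,0,0],[0,0,0,0,0,0,0]]'
python3 w.py pics/f.png|head -2
python3 -c "
from h import *
s=cam('scene')['image'][190:300,220:374];cv2.imwrite('pics/f2.png',cv2.resize(s,(784,560),interpolation=2))"
```

```text
t: 6.15
position: [0.4143, -0.172, 0.0481]
tool_rot: [-0.03, 0.998, -0.001, -0.063]
ft_force: [0.0, 0.7, -0.6]
grip_width: 0.156
grasp_force: 60.4
t: 6.57
position: [0.3893, -0.1735, 0.0515]
tool_rot: [-0.031, 0.998, -0.001, -0.062]
ft_force: [-0.8, -0.6, -0.4]
grip_width: 0.155
grasp_force: 60.4
{'t': 6.5667, 'q': [-0.5219, 0.5383, 0.9486, 2.2171, -0.5468, 0.791, 2.4389], 'position': [0.3893, -0.1735, 0.0515], 'tool_rot': [-0.0311, 0.9976, -0.0009, -0.0619]}
tool y ang 93.56478285647835
```

View pics/f2.png

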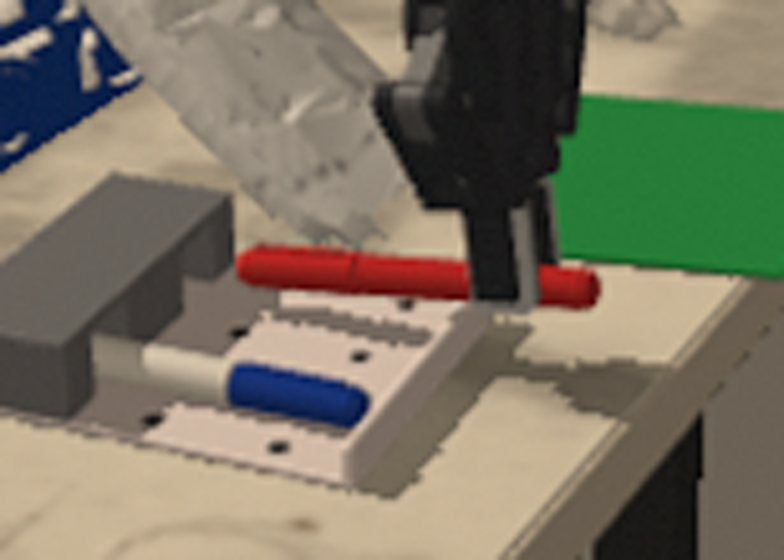

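The marker is fully out of the hood, with its rear end at (245,262) clear of the hood front at (225,270). Lift, level, move over the mat and turn.

```bash
python3 -m pendant '[[0.0025,0,-0.02,0,0,0,0],[0.0025,0,-0.02,0,0,0,0],[0.0025,0,-0.02,0,0,0,0],[0.0025,0,-0.02,0,0,0,0],[0,0,0,0,-0.061,0,0]]' |head -3
python3 -m pendant '[[0,0,0,0,-0.061,0,0],[0,-0.03,0,0,0,0,0],[0,-0.03,0,0,0,0,0],[0,-0.03,0,0,0,0,0],[0,-0.03,0,0,0,0,0]]' |head -3
python3 -m pendant '[[0,0,0,0,0,0.1,0],[0,0,0,0,0,0.1,0],[0,0,0,0,0,0.1,0],[0,0,0,0,0,0.1,0],[0,0,0,0,0,0.1,0]]'
python3 -c "
from h import *
print({k:np.round(v,4).tolist() for k,v in get_obs().items() if k in('t','position','tool_rot','q')})"
```

```text
t: 7.13
position: [0.3963, -0.1749, 0.1354]
tool_rot: [-0.033, 0.999, -0.003, -0.027]
t: 7.55
position: [0.3993, -0.294, 0.1321]
tool_rot: [-0.033, 0.999, 0.001, -0.0]
t: 7.97
position: [0.3987, -0.2937, 0.1321]
tool_rot: [0.219, 0.976, 0.0, -0.001]
ft_force: [0.0, -0.1, -1.0]
grip_width: 0.158
grasp_force: 60.4
{'t': 7.9667, 'q': [-0.4149, 0.5046, 1.1667, 2.1052, -0.5946, 0.9166, 2.222], 'position': [0.3987, -0.2937, 0.1321], 'tool_rot': [0.2189, 0.9758, 0.0003, -0.0005]}
```

```bash
python3 -m pendant '[[0,0,0,0,0,0.111,0],[0,0,0,0,0,0.111,0],[0,0,0,0,0,0.111,0],[0,0,0,0,0,0.111,0],[0,0,0,0,0,0,0]]' |head -3
python3 -m pendant '[[0,0,0,0,0,0.111,0],[0,0,0,0,0,0.111,0],[0,0,0,0,0,0.111,0],[0,0,0,0,0,0.111,0],[0,0,0,0,0,0,0]]' 
cat > p.py <<'E'
from m import *
import sys
o=get_obs();M=R.from_quat(o["tool_rot"]).as_matrix();print(np.round(o["position"],4),"q",np.round(o["q"],2),"y ang",np.degrees(np.arctan2(M[1,1],M[0,1])),"tool z",M[:,2].round(4))
zt=float(sys.argv[1]) # marker top z
for n in("top","scene","wrist"):
    d=cam(n);cv2.imwrite(f"pics/{sys.argv[2]}_{n}.png",d["image"]);m=masks(d)
    for k,z in(("red",zt),("green",.004)):
        mk=m[k].astype(np.uint8);
        if n=="top": mk[:, 460:]=0
        if n=="scene": mk[:200]=0 if k=="green" else mk[:200]; mk[:170]=0
        N,L,st,ce=cv2.connectedComponentsWithStats(mk)
        keep=np.isin(L,[i for i in range(1,N) if st[i,4]>40]);v,u=np.nonzero(keep)
        if len(u)<40: continue
        P=np.array([onz(d,a,b,z)[:2] for a,b in zip(u,v)],np.float32);r=cv2.minAreaRect(P)
        bx=cv2.boxPoints(r);e=max([bx[1]-bx[0],bx[2]-bx[1]],key=np.linalg.norm)
        print(n,k,"centre",np.round(r[0],4),"size",np.round(r[1],4),"long ang",np.degrees(np.arctan2(e[1],e[0])).round(1),"px",int(u.mean()),int(v.mean()))
E
python3 p.py 0.119 g
```

```text
t: 8.38
position: [0.3988, -0.2934, 0.1318]
tool_rot: [0.427, 0.904, -0.0, -0.001]
t: 8.8
position: [0.3986, -0.2934, 0.1318]
tool_rot: [0.614, 0.789, -0.001, -0.001]
ft_force: [0.1, -0.2, -0.1]
grip_width: 0.159
grasp_force: 60.4
[ 0.3986 -0.2934  0.1318] q [-0.5   0.68  1.34  2.11 -0.8   1.03  1.52] y ang 14.194020656784327 tool z [-2.1e-03  4.0e-04 -1.0e+00]
top green centre [ 0.3566 -0.3417] size [0.02   0.1495] long ang -75.7 px 343 299
scene red centre [ 0.3937 -0.2761] size [0.0139 0.0811] long ang -67.6 px 343 178
scene green centre [ 0.3941 -0.3297] size [0.0994 0.1541] long ang -76.3 px 352 226
wrist red centre [ 0.4016 -0.3056] size [0.0135 0.087 ] long ang -75.5 px 280 305
wrist green centre [ 0.394  -0.3269] size [0.0992 0.1376] long ang -76.2 px 259 221
```

```bash
python3 -m pendant '[[-0.001,-0.013,0.02,0,0,0,0],[0,0,0.025,0,0,0,0],[0,0,0.025,0,0,0,0],[0,0,0.015,0,0,0,0],[0,0,0,0,0,0,0]]' |head -3
python3 -m pendant '[[0,0,0,0,0,0,0],[0,0,0,0,0,0,0]]'
python3 p.py 0.034 h; python3 -c "
import cv2;s=cv2.imread('pics/h_scene.png')[160:270,270:424];cv2.imwrite('pics/h2.png',cv2.resize(s,(784,560),interpolation=2))"
```

```text
t: 9.37
position: [0.3844, -0.2957, 0.0447]
tool_rot: [0.614, 0.789, 0.001, -0.003]
t: 9.53
position: [0.3865, -0.2981, 0.048]
tool_rot: [0.615, 0.789, 0.0, 0.0]
ft_force: [-0.0, -0.4, 0.1]
grip_width: 0.155
grasp_force: 60.4
[ 0.3865 -0.2981  0.048 ] q [-0.35  0.76  1.14  2.16 -0.95  0.88  1.63] y ang 14.16079038051675 tool z [ 5.e-04  3.e-04 -1.e+00]
top green centre [ 0.4115 -0.4035] size [0.0532 0.011 ] long ang 3.9 px 387 265
scene red centre [ 0.3936 -0.3194] size [0.0133 0.142 ] long ang -72.8 px 350 216
scene green centre [ 0.3941 -0.3298] size [0.0994 0.1547] long ang -76.3 px 352 228
wrist red centre [ 0.3901 -0.3113] size [0.0135 0.088 ] long ang -75.2 px 279 305
wrist green centre [ 0.3926 -0.3209] size [0.0991 0.1257] long ang -76.3 px 280 248
```

View pics/h2.png

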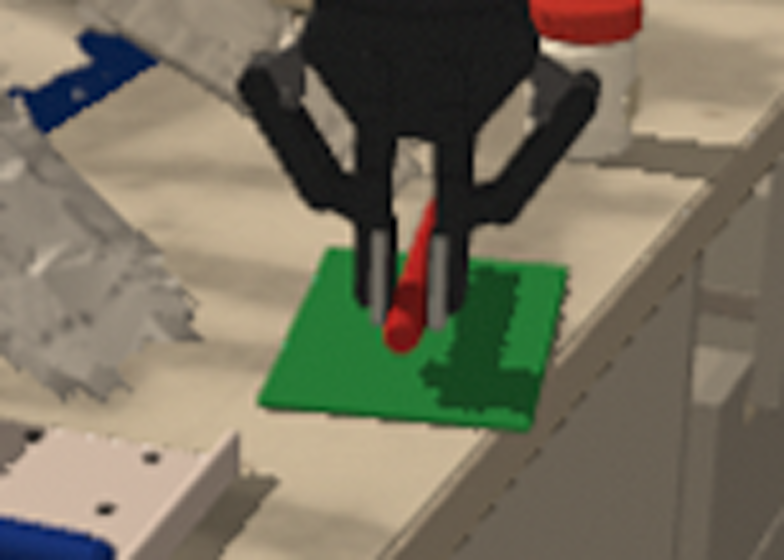

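View pics/h_wrist.png

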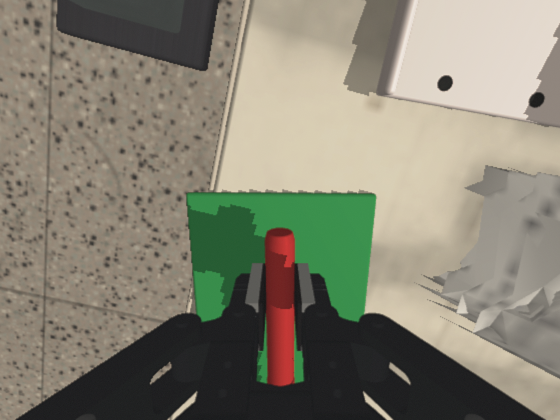

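The marker is over the mat with its axis parallel to the long side, and its estimated centre is (0.395,-0.332), about 1 mm from the mat centre. Lower and release.

```bash
python3 -m pendant '[[0,0,0.007,0,0,0,0],[0,0,0.006,0,0,0,0],[0,0,0.002,0,0,0,0],[0,0,0,0,0,0,0],[0,0,0,0,0,0,0]]'
python3 -m pendant '[[0,0,0,0,0,0,0],[0,0,0,0,0,0,0]]' | grep -E "pos|ft_"
```

```text
t: 10.1
position: [0.386, -0.2971, 0.0323]
tool_rot: [0.615, 0.789, 0.001, -0.001]
ft_force: [-0.6, 2.3, 6.7]
grip_width: 0.156
grasp_force: 61.2
position: [0.3861, -0.2971, 0.0323]
ft_force: [0.1, 1.4, 6.4]
```

```bash
python3 -m pendant '[[0,0,-0.001,0,0,0,17],[0,0,0,0,0,0,20],[0,0,0,0,0,0,25],[0,0,0,0,0,0,35],[0,0,0,0,0,0,40]]'
python3 -m pendant '[[0,0,0,0,0,0,40],[0,0,-0.005,0,0,0,40],[0,0,-0.015,0,0,0,40],[0,0,-0.03,0,0,0,40],[0,0,-0.04,0,0,0,40]]'
python3 -m pendant '[[0,0,-0.04,0,0,0,40],[0.04,0,-0.02,0,0,0,40],[0.04,0,0,0,0,0,40],[0.04,0,0,0,0,0,40],[0.04,0,0,0,0,0,40]]'
python3 p.py 0.0195 i
python3 -c "
import cv2,numpy as np
a=cv2.imread('pics/i_scene.png')[160:290,240:400];b=cv2.imread('pics/i_top.png')[180:310,190:400]
r=lambda x:cv2.resize(x,(390,340),interpolation=2)
cv2.imwrite('pics/i2.png',np.hstack([r(a),r(b)]))"
```

```text
t: 10.68
position: [0.3858, -0.2974, 0.0329]
tool_rot: [0.615, 0.789, 0.0, -0.001]
ft_force: [-1.1, -0.2, 0.0]
grip_width: 0.402
grasp_force: 0.0
t: 11.1
position: [0.3842, -0.2961, 0.1224]
tool_rot: [0.615, 0.788, -0.0, -0.004]
ft_force: [1.1, -0.2, 0.1]
grip_width: 0.396
grasp_force: 0.0
t: 11.52
position: [0.3631, -0.1906, 0.1774]
tool_rot: [0.618, 0.786, -0.005, -0.01]
ft_force: [-0.6, -0.6, 1.3]
grip_width: 0.396
grasp_force: 0.0
[ 0.3631 -0.1906  0.1774] q [-1.07  0.18  1.57  2.25 -0.21  0.93  0.88] y ang 13.607238946861806 tool z [-0.0225  0.0051 -0.9997]
top red centre [ 0.3944 -0.3327] size [0.0127 0.1272] long ang -75.5 px 347 271
top green centre [ 0.3952 -0.3322] size [0.1005 0.1503] long ang -76.1 px 345 272
scene red centre [ 0.3888 -0.3188] size [0.0136 0.1438] long ang -75.5 px 352 221
scene green centre [ 0.3942 -0.33  ] size [0.0994 0.1551] long ang -76.3 px 352 226
wrist red centre [ 0.3914 -0.3215] size [0.0127 0.1165] long ang -75.8 px 276 337
wrist green centre [ 0.3937 -0.3255] size [0.0993 0.1353] long ang -76.1 px 279 331
```

View pics/i2.png

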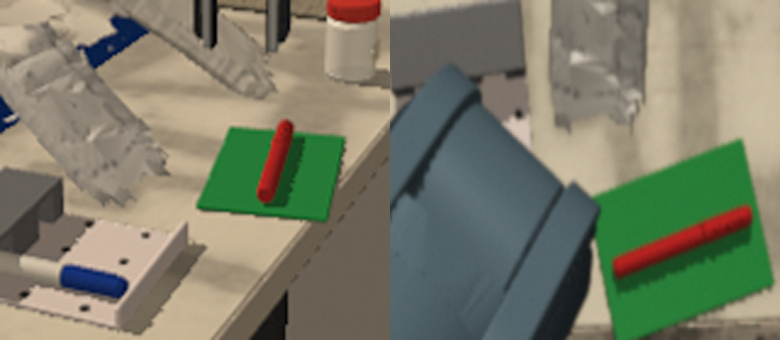

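The marker lies flat in the middle of the mat, within 1 mm and 0.6°, and blue is still in its lane. Joint 3 is at its stop, so I ease back, then hand in.

```bash
python3 -m pendant '[[-0.02,0,0,0,0,0,40],[-0.02,0,0,0,0,0,40],[0,0,0,0,0,0,40],[0,0,0,0,0,0,40],[0,0,0,0,0,0,40]]'
python3 -c "
from bench import *
o=get_obs();print(o['q'],abs(o['joint_velocities']).max());print(hand_in())"
```

```text
t: 12.08
position: [0.3714, -0.2293, 0.1771]
tool_rot: [0.62, 0.784, -0.005, -0.011]
ft_force: [-0.2, 0.1, 0.7]
grip_width: 0.399
grasp_force: 0.0
[-0.74649492  0.21993141  1.32776438  2.18996946 -0.25562994  0.93648874
  0.96671101] 0.054381262330780285
the job is handed in; nothing more can be done
None
```

The job is handed in at 12 s: the red marker lies flat in the middle of the mat, measured within about 1 mm and 0.6° of its long side, the blue marker is still in its lane, and the gripper is clear; no verdict came back.

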